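Feel which slate pot rest grips

TASK

The two slate pot rests on the kitchen island look the same, but one has a rough, grippy underside and the other a polished, slippery one. First drag both of them, one after the other, a good hand's width (about 8 cm) across the counter to feel which is which; then lay the rough one flat in the middle of the wooden serving board and leave the slippery one lying on the counter.

Things in the scene. Friction and masses are not known exactly. Their poses are not given: they have to be found in the camera images.
- rest_a: One of two look-alike slate pot rests lying flat on the counter: dark grey slab 100 mm long (x), 62 mm wide (y), 28 mm high, 0.45 kg, brass line along its top. Its lowest 3 mm is a foot set in 4 mm all round. Origin: centre of its underside. Grip it across the 62 mm. Which one is rough cannot be seen: under its own weight the rough one drags with 3.5 to 6.5 N, the slippery one with under 1 N.
- rest_b: The other pot rest: same shape, look, weight and origin as rest_a. One lies nearer the robot, the other farther, both with the long side within 15 degrees of straight ahead and free counter to left and right. Fingers open a few mm wider than the slab draw it along by its side without pressing on it; gripping hard, lifting or pressing down falsifies the feel.
- board: Wooden serving board, pale with a dark stripe near each short end, 200 mm (x) by 160 mm (y), 14 mm thick, fixed on the counter to the left or right of the pot rests. Origin: centre of its underside; the flat top is 14 mm above. On the other side stands a blue-grey enamel tray with a 22 mm rim, which is not used.
Not all that is in view belongs to the job. Leave any red look-alike of the rest_a alone.

How it is judged:
By the outcome, as a careful person would: the job done as asked, in the order asked, and still so for the second after the job is handed in, with the robot touching nothing.
It also fails if it takes over 64 s, if anything falls off the work surface, if the arm or the gripper's body presses on something with over 40 N, if the wrist force passes 120 N, or if a joint passes its speed limit or range.

ROBOT

A 7-joint arm with a two-finger parallel gripper is mounted at the origin on the work surface. World frame = base frame: x ahead of the robot, y to its left, z up, the work surface at z = 0. Lengths are in mm, angles in rad, forces in N, time in s.
With the tool pointing down it reaches from about 425 to 950 mm from the base axis. Payload 16.7 kg.
Tool frame: the origin (TCP) lies between the finger pads; the fingertips stand robot.tip_reach ahead of it and the grasp point (between the pads) lies 2 mm behind it (robot.tip_reach is the distance from the TCP to the fingertips, in mm); z points along the fingers, y is the direction in which the jaws open and shut (so a half turn about z gives the same grasp; the last joint's range is limited). The gripper opens to 94 mm and grips with 3 to 60 N. Pads are 16 mm wide; open, the fingers measure 119 mm over their backs; the gripper's body (75 mm by 177 mm) begins 78 mm behind the grasp point.
Start: joints at [-1.46, 0.426, 0.074, 1.606, -0.034, 1.111, -0.067], TCP at [174.058, 652.135, 222.467] pointing down, gripper open.
Joint ranges: [-2.85, 2.85], [-0.5, 2.14], [-1.23, 1.37], [0.21, 2.46], [-1.02, 4.16], [0.16, 2.05], [-2.73, 2.73]. Speed limits (rad/s): [1.89, 1.89, 2.39, 2.39, 3.01, 3.01, 3.01].

INTERFACE

Orientations are given as [roll, pitch, yaw] about the fixed x, y, z axes, in that order (R = Rz(yaw) Ry(pitch) Rx(roll)).
In Python, from station import robot gives the robot as it stands.
- The arm moves only by the tool carry_out, never from a script. Its argument "rows" is a list of rows, each a list of 6 numbers: the shift along the tool's x, y, z in mm, then the turn, a rotation vector about the tool's x, y, z in degrees. In form: [[dx, dy, dz, rx, ry, rz], ...]. A call has 1 to 8 rows; each row shifts and turns the commanded pose from where the row before left it, along the tool's axes as they then stand; what a row does not reach is not made up. A row lasts 1/10 s, in which the tool goes at most 50 mm and 8.59 degrees, less where a joint would pass 70% of its speed; a pose out of reach is approached as far as the arm can. A call is refused whole if a number of a shift passes 50 or a number of a turn 8.59, either way. A call with a gripper value outside its range is refused whole. "jaw" is the gripper command: -1 is shut, 1 is fully open, values between are in proportion, set as the call begins (left out, the last holds). The fingers move at their own pace and stop on an object; "newtons" is the grip in N (left out, the last holds). Time passes only in rows, so rows that do not move let the fingers close. It gives the time, the measured TCP pose, the force and the opening at its end, in the units of the state.
- robot.read_state(): the state, without advancing time (a new reading comes with each control period).
- robot.read_camera(name): name is "scene" or "side" or "wrist"; returns (picture, depth): 480x640x3 uint8, blue, green, red; 480x640 float32, mm along the optical axis (not along the pixel's ray), 0 where there is no reading.
- robot.calibration(name): a dict with "intrinsics" (3x3 intrinsics, pixels), "rvec" (rotation vector, rad) and "tvec" (3), from world to camera coordinates, as OpenCV has them. Camera axes: x right, y down, z forward; pixel columns grow to the right and rows downward; lengths in mm; the calibration is good to about 2 mm. A picture is of the moment at which its call begins: read the wrist's pose just before it. calibration takes no time and is no camera call; for the wrist camera it gives the pose at the moment of the call.
- robot.finish_job(): hands the job in, once; it reports no verdict.
Trained networks look in the newest picture that a camera, given by its name, has taken for a name from the list of things; names that differ only in an ending like _2 or _b are one class to them, and where a whole thing is asked for, a point or a joint stands for the part that bears it (a point fixed in the world has none). Each returns a list of dicts, best first, with "conf" (0 to 1); they miss things now and then, are a little off and sometimes report something else, mostly with a low value. They report only what shows in the picture. A call takes as long as a camera call. They do not tell look-alikes from the thing itself.
- robot.spot_in(camera, thing): "uv" ([column, row] in pixels, amid what is visible of it).
- robot.cut_out(camera, thing): "pixels" (480x640 bool, what is visible of it) and "uv" ([column, row] in pixels, amid what is visible of it).
- robot.pinpoint(camera, thing): "uv" ([column, row] in pixels: a listed point, or the origin of a listed thing).
The state is a dict: "time_s": time; "qpos": joint angles; "qvel": joint speeds; "effort": joint torques, N m; "eef_pos": TCP position; "tcp_rot": TCP orientation; "contact_force": force on the tool from outside, world axes, zero at the start; "moment": the same for the moment, N m; "finger_gap": opening from 0.0 (shut) to 1.0 (fully open).
Only numpy, scipy, OpenCV 4.12 (cv2) and the standard library are available. Lean on these libraries where they do the work, as an engineer would, in place of code of your own. Each camera call takes 0.05 s, during which the arm holds its last target.

## Working session

There is one attempt and no reset: what is moved stays moved. The work goes in short steps, Python scripts to look and compute and a tool call to move; the robot and the scene stay as the last step left them, time stands still between calls to the robot, and variables do not carry over. Pictures are saved under pics/ and viewed, and the job is handed in when it is done.

Besides the shell and the picture viewer there is one more tool, called after ">>>" as name(argument=value, ...) on one line, values as JSON. carry_out: Moves the arm, as the interface text tells. Its arguments: {"type":"object","properties":{"rows":{"type":"array","items":{"type":"array","items":{"type":"number"}}},"jaw":{"type":"number"},"newtons":{"type":"number"}},"required":["rows"]}

```bash
ls; mkdir -p pics; python3 - <<'E'
from station import robot
import cv2,numpy as np
s=robot.read_state();print(s, robot.tip_reach)
for c in("scene","side"):
    p,d=robot.read_camera(c);cv2.imwrite(f"pics/{c}0.png",p);np.savez(f"{c}0.npz",p=p,d=d)
    k=robot.calibration(c);print(c,k)
    for t in("rest_a","board"):
        print(t,[(r["uv"],round(r["conf"],2),int(r["pixels"].sum())) for r in robot.cut_out(c,t)])
E
```

```text
pics
{'time_s': 0.0, 'qpos': array([-1.45946887,  0.42673212,  0.07383456,  1.60662678, -0.03411063,
        1.11080237, -0.06708235]), 'qvel': array([ 4.58209420e-04, -1.28402546e-03, -2.51009447e-04,  3.34313450e-04,
        4.50967645e-04, -1.16035134e-03,  6.41890870e-05]), 'effort': array([ 2.68605640e-03, -9.35840321e+01,  3.66765775e+00, -4.54183459e+01,
       -4.89150966e-02,  2.03548511e-02,  1.42371659e-04]), 'eef_pos': array([173.97458196, 651.74759146, 221.76631334]), 'tcp_rot': array([-3.14028541e+00,  8.08159494e-05,  2.88076077e+00]), 'contact_force': array([ 0.27432835,  0.36093995, -0.57511039]), 'moment': array([-0.00061219,  0.0170522 ,  0.05531841]), 'finger_gap': 0.9993990800112619} 17.0
scene {'intrinsics': array([[551.71676854,   0.        , 317.917922  ],
       [  0.        , 551.71676854, 232.83239308],
       [  0.        ,   0.        ,   1.        ]]), 'rvec': array([ 1.76737424,  2.04697263, -0.58230814]), 'tvec': array([  75.87894811, -383.64538409, 1286.08019235])}
rest_a [([167.4, 135.8], 0.89, 1396), ([286.2, 223.2], 0.77, 1802), ([295.7, 326.8], 0.61, 2258), ([239.1, 145.7], 0.57, 1441)]
board [([495.7, 296.6], 0.66, 9806)]
side {'intrinsics': array([[543.47426683,   0.        , 324.89881831],
       [  0.        , 543.47426683, 237.61267832],
       [  0.        ,   0.        ,   1.        ]]), 'rvec': array([ 2.33105613, -0.41875492,  0.19468524]), 'tvec': array([-428.27855185,  123.41972695, 1106.024431  ])}
rest_a [([336.2, 259.6], 0.97, 1360), ([408.0, 222.1], 0.79, 1169), ([298.6, 402.9], 0.66, 2213), ([277.5, 327.9], 0.63, 1832)]
board [([308.7, 154.1], 0.95, 2970)]
```

View pics/scene0.png

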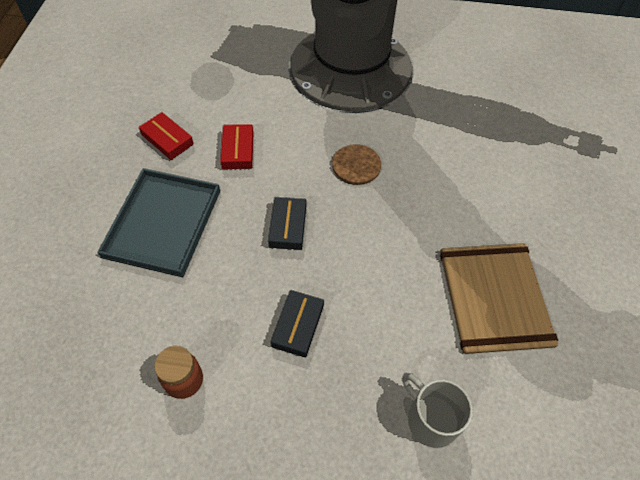

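View pics/side0.png

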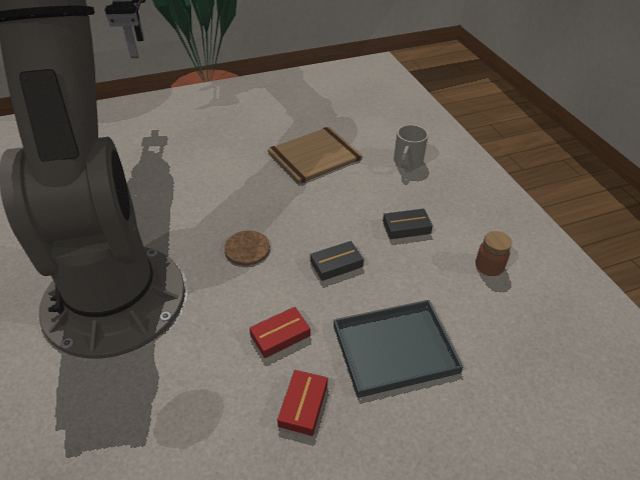

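The scene picture shows the dark rests at (287,223) and (297,323). The red look-alikes are at (166,135) and (237,146), the board at (497,297), a mug at (442,412) and a jar at (180,372). Next I'll measure the poses.

```bash
cat > h.py <<'E'
import cv2,numpy as np
def unproj(k,d,mask):
    v,u=np.nonzero(mask&(d>0)); z=d[v,u].astype(float); K=k["intrinsics"]
    P=np.c_[(u-K[0,2])/K[0,0]*z,(v-K[1,2])/K[1,1]*z,z]
    R=cv2.Rodrigues(np.array(k["rvec"],float))[0]
    return (P-np.array(k["tvec"]).ravel())@R
def rect(P,zlo,zhi):
    Q=P[(P[:,2]>zlo)&(P[:,2]<zhi)]
    (c,s,a)=cv2.minAreaRect(Q[:,:2].astype(np.float32))
    if s[0]<s[1]: s=(s[1],s[0]); a+=90
    a=(a+90)%180-90
    return np.round(c,1),np.round(s,1),round(a,1),len(Q),round(float(np.median(Q[:,2])),1)
E
python3 - <<'E'
from station import robot
import numpy as np,cv2
from h import *
for c in("scene","side"):
    f=np.load(f"{c}0.npz");p,d=f["p"],f["d"];k=robot.calibration(c)
    P=unproj(k,d,d>0).reshape(-1,3)
    full=np.zeros((480,640,3));full[d>0]=P
    hsv=cv2.cvtColor(p,cv2.COLOR_BGR2HSV)
    Z=full[...,2]; X=full[...,0];Y=full[...,1]
    m=((Z>21)&(Z<35)&(X>300)&(X<1100)).astype(np.uint8)
    n,l,s,ce=cv2.connectedComponentsWithStats(m)
    for i in range(1,n):
        if s[i,4]>400: print(c,"z28",ce[i].round(),hsv[l==i].mean(0).round(),rect(full[l==i],0,99))
    m=((Z>9)&(Z<19)&(X>300)&(X<1100)).astype(np.uint8)
    n,l,s,ce=cv2.connectedComponentsWithStats(m)
    for i in range(1,n):
        if s[i,4]>1500: print(c,"z14",ce[i].round(),rect(full[l==i],0,99))
E
```

```text
scene z28 [235. 155.] [ 17. 208. 141.] (array([ 316.9, -198.2]), array([62., 45.]), -79.7, 537, 29.7)
scene z28 [158. 220.] [84. 44. 77.] (array([ 483.7, -305.5]), array([202.6, 161.9]), -6.2, 952, 23.5)
scene z28 [287. 221.] [85. 39. 66.] (array([457.9, -69.4]), array([101.8,  62.1]), 4.1, 1563, 29.7)
scene z28 [297. 321.] [86. 39. 63.] (array([653.3, -18.2]), array([101.5,  62.4]), -9.2, 2148, 29.4)
scene z14 [496. 298.] (array([548.1, 316.4]), array([201.5, 163.2]), 12.7, 9485, 15.1)
side z28 [407. 221.] [54. 17. 63.] (array([651.7, -17.2]), array([100.7,  64.8]), -8.9, 889, 27.8)
side z28 [336. 258.] [50. 16. 71.] (array([456.9, -69.9]), array([101. ,  66.6]), 5.1, 1087, 27.8)
side z28 [294. 323.] [  3. 164. 137.] (array([ 316.4, -197.9]), array([65.7, 42.3]), -81.0, 546, 28.0)
side z28 [316. 386.] [  2. 168. 137.] (array([ 317.1, -346.3]), array([73.8, 34.2]), 90.0, 415, 28.2)
side z14 [313. 153.] (array([545.4, 314.8]), array([203.7, 168.3]), 13.4, 2751, 13.9)
```

>>> carry_out(rows=[[0,0,0,0,0,-6],[-15,-15,2,0,0,0],[-29,-29,4,0,0,0],[-29,-29,5,0,0,0],[-29,-29,5,0,0,0],[-29,-29,5,0,0,0],[-29,-29,5,0,0,0],[-29,-29,5,0,0,0]], jaw=1)

```text
time_s: 1.1
eef_pos: [332.1, 434.6, 191.4]
tcp_rot: [3.141, 0.0, 2.986]
contact_force: [1.0, 0.3, -0.7]
finger_gap: 0.999
```

```bash
cat >> h.py <<'E'
from scipy.spatial.transform import Rotation as Ro
def togo(s,x,y,z,yawdeg):
    R=Ro.from_euler("xyz",s["tcp_rot"]).as_matrix()
    T=Ro.from_euler("xyz",[np.pi,0,np.radians(yawdeg)])
    T2=T.as_matrix()
    d=np.array([x,y,z])-s["eef_pos"]
    rv=np.degrees(Ro.from_matrix(R.T@T2).as_rotvec())
    print("t",round(s["time_s"],2),"pos",s["eef_pos"].round(1),"yaw",np.degrees(s["tcp_rot"]).round(1),"gap",round(s["finger_gap"]*94,1))
    print("shift now axes",(R.T@d).round(1),"turn",rv.round(2),"shift in final axes",(T2.T@d).round(1),"q",s["qpos"].round(2))
    print("F",np.round(s["contact_force"],2))
E
python3 -c "
from station import robot
from h import *
togo(robot.read_state(),652.5,-17.5,110,171)"
```

```text
t 1.1 pos [332.1 434.6 191.4] yaw [180.    0.  171.1] gap 93.9
shift now axes [-386.7 -396.8   81.3] turn [0.02 0.   0.06] shift in final axes [-387.1 -396.4   81.4] q [-1.15  0.25  0.13  1.93 -0.04  0.96  0.42]
F [ 0.98  0.28 -0.72]
```

>>> carry_out(rows=[[-29,-30,6,0,0,0],[-29,-30,6,0,0,0],[-29,-30,6,0,0,0],[-29,-30,6,0,0,0],[-29,-30,6,0,0,0],[-29,-30,6,0,0,0],[-29,-30,6,0,0,0],[-29,-30,6,0,0,0]])

```text
time_s: 1.9
eef_pos: [524.1, 161.4, 143.4]
tcp_rot: [3.141, 0.0, 2.986]
contact_force: [0.6, 1.2, -0.1]
finger_gap: 1.0
```

>>> carry_out(rows=[[-29,-30,6,0,0,0],[-29,-29,6,0,0,0],[-29,-29,6,0,0,0],[-20,-20,6,0,0,0],[-10,-10,6,0,0,0],[0,0,0,0,0,0],[0,0,0,0,0,0]])

```text
time_s: 2.6
eef_pos: [619.9, 29.1, 113.2]
tcp_rot: [3.141, -0.001, 2.986]
contact_force: [-0.3, 0.5, 0.6]
finger_gap: 0.996
```

```bash
python3 - <<'E'
from station import robot
from h import *
togo(robot.read_state(),652.5,-17.5,24,171)
p,d=robot.read_camera("wrist");k=robot.calibration("wrist");cv2.imwrite("pics/w1.png",p)
v=np.nonzero(d>0);full=np.zeros((480,640,3));full[d>0]=unproj(k,d,d>0)
Z=full[...,2]
m=((Z>22)&(Z<36)).astype(np.uint8)
n,l,s,ce=cv2.connectedComponentsWithStats(m)
for i in range(1,n):
    if s[i,4]>1000: print(ce[i].round(),rect(full[l==i],0,99))
for c in ("scene",):
    f=np.load("scene0.npz");d=f["d"];full=np.zeros((480,640,3));full[d>0]=unproj(robot.calibration(c),d,d>0)
    Z=full[...,2]
    for nm,(u0,u1,v0,v1,zl) in dict(cork=(325,390,140,190,4),mug=(395,475,365,450,10),jar=(150,210,340,400,10)).items():
        q=full[v0:v1,u0:u1].reshape(-1,3);q=q[q[:,2]>zl];print(nm,q.min(0).round(),q.max(0).round())
E
```

```text
t 2.6 pos [619.9  29.1 113.2] yaw [ 1.800e+02 -1.000e-01  1.711e+02] gap 93.6
shift now axes [-39.5 -41.   89.2] turn [ 0.01 -0.05  0.08] shift in final axes [-39.5 -40.9  89.2] q [-0.39  0.47  0.32  1.84 -0.19  0.86  1.43]
F [-0.32  0.48  0.58]
[118.  51.] (array([476.8, -66.7]), array([64.2, 62.7]), 4.0, 11430, 29.3)
[258. 301.] (array([652.1, -16.7]), array([96.7, 62.3]), -9.3, 11036, 29.4)
cork [213. -26.   4.] [358. 113.  17.]
mug [725. 158.  10.] [817. 255.  90.]
jar [ 743. -213.   10.] [ 803. -153.   87.]
```

>>> carry_out(rows=[[-20,-20,0,0,0,0],[-19,-21,0,0,0,0],[0,0,0,0,0,0],[0,0,25,0,0,0],[0,0,20,0,0,0],[0,0,0,0,0,0],[0,0,0,0,0,0]])

```text
time_s: 3.35
eef_pos: [652.3, -17.2, 69.0]
tcp_rot: [3.141, -0.0, 2.987]
contact_force: [0.1, 1.1, 0.4]
finger_gap: 0.998
```

```bash
python3 -c "
from station import robot
from h import *
togo(robot.read_state(),652.3,-17.2,24,171)"
```

```text
t 3.35 pos [652.3 -17.2  69. ] yaw [180.   -0.  171.1] gap 93.8
shift now axes [ 0. -0. 45.] turn [ 0.01 -0.02  0.13] shift in final axes [ 0.  0. 45.] q [-0.29  0.57  0.3   1.79 -0.22  0.81  1.53]
F [0.11 1.13 0.41]
```

Exactly on target. Now I'll descend and close to about 72 mm.

>>> carry_out(rows=[[0,0,15,0,0,0],[0,0,15,0,0,0],[0,0,10,0,0,0],[0,0,5,0,0,0],[0,0,0,0,0,0]])

```text
time_s: 3.85
eef_pos: [652.1, -18.5, 22.5]
tcp_rot: [-3.141, -0.001, 2.985]
contact_force: [-0.3, -0.4, 0.2]
finger_gap: 0.998
```

>>> carry_out(rows=[[0,0,0,0,0,0],[0,0,0,0,0,0],[0,0,0,0,0,0],[0,0,0,0,0,0],[0,0,0,0,0,0],[0,0,0,0,0,0]], jaw=0.53, newtons=5)

```text
time_s: 4.45
eef_pos: [652.6, -18.4, 23.6]
tcp_rot: [-3.142, 0.0, 2.986]
contact_force: [-0.2, 0.7, -1.1]
finger_gap: 0.764
```

>>> carry_out(rows=[[0,0,0,0,0,0],[0,0,0,0,0,0],[0,0,0,0,0,0]])

```text
time_s: 4.75
eef_pos: [652.6, -18.4, 23.5]
tcp_rot: [-3.142, -0.0, 2.985]
contact_force: [-0.0, -0.3, 0.9]
finger_gap: 0.764
```

>>> carry_out(rows=[[0,3,0,0,0,0],[0,5,0,0,0,0],[0,5,0,0,0,0],[0,5,0,0,0,0],[0,5,0,0,0,0]])

```text
time_s: 5.25
eef_pos: [656.2, 4.5, 23.5]
tcp_rot: [-3.141, -0.0, 2.985]
contact_force: [-0.6, -3.4, 1.2]
finger_gap: 0.763
```

>>> carry_out(rows=[[0,5,0,0,0,0],[0,5,0,0,0,0]])

```text
time_s: 5.45
eef_pos: [657.8, 14.4, 23.5]
tcp_rot: [-3.141, -0.0, 2.985]
contact_force: [-1.2, -3.5, 1.3]
finger_gap: 0.765
```

>>> carry_out(rows=[[0,5,0,0,0,0],[0,5,0,0,0,0]])

```text
time_s: 5.65
eef_pos: [659.3, 24.4, 23.5]
tcp_rot: [-3.141, -0.0, 2.985]
contact_force: [-0.4, -4.4, 0.4]
finger_gap: 0.767
```

>>> carry_out(rows=[[0,5,0,0,0,0],[0,5,0,0,0,0]])

```text
time_s: 5.85
eef_pos: [660.9, 34.3, 23.5]
tcp_rot: [-3.142, -0.0, 2.985]
contact_force: [-0.2, -4.5, 1.1]
finger_gap: 0.761
```

>>> carry_out(rows=[[0,5,0,0,0,0],[0,5,0,0,0,0]])

```text
time_s: 6.05
eef_pos: [662.4, 44.1, 23.5]
tcp_rot: [-3.141, -0.0, 2.985]
contact_force: [-1.5, -4.0, 1.9]
finger_gap: 0.765
```

>>> carry_out(rows=[[0,5,0,0,0,0],[0,5,0,0,0,0]])

```text
time_s: 6.25
eef_pos: [664.0, 54.0, 23.5]
tcp_rot: [-3.141, -0.0, 2.985]
contact_force: [-0.8, -4.8, 2.3]
finger_gap: 0.761
```

>>> carry_out(rows=[[0,5,0,0,0,0],[0,5,0,0,0,0]])

```text
time_s: 6.45
eef_pos: [665.6, 63.9, 23.5]
tcp_rot: [-3.141, -0.0, 2.985]
contact_force: [-1.5, -3.8, 2.6]
finger_gap: 0.769
```

>>> carry_out(rows=[[0,5,0,0,0,0],[0,5,0,0,0,0]])

```text
time_s: 6.65
eef_pos: [667.1, 73.8, 23.5]
tcp_rot: [-3.141, 0.0, 2.985]
contact_force: [-1.4, -5.6, 2.2]
finger_gap: 0.762
```

>>> carry_out(rows=[[0,2,0,0,0,0],[0,0,0,0,0,0],[0,0,0,0,0,0]])

```text
time_s: 6.95
eef_pos: [667.3, 76.2, 23.4]
tcp_rot: [3.141, -0.0, 2.986]
contact_force: [0.2, 0.6, 0.8]
finger_gap: 0.764
```

```bash
cat >> h.py <<'E'
def look(robot,c,fn):
    p,d=robot.read_camera(c);k=robot.calibration(c);cv2.imwrite(f"pics/{fn}.png",p)
    full=np.zeros((480,640,3));full[d>0]=unproj(k,d,d>0)
    Z=full[...,2];hsv=cv2.cvtColor(p,cv2.COLOR_BGR2HSV)
    m=((Z>22)&(Z<36)&(hsv[...,1]<110)).astype(np.uint8)
    n,l,s,ce=cv2.connectedComponentsWithStats(m)
    for i in range(1,n):
        if s[i,4]>400: print(c,ce[i].round(),rect(full[l==i],0,99))
E
python3 -c "
from station import robot
from h import *
togo(robot.read_state(),457.5,-69.5,24,184.3)
look(robot,'scene','s2');look(robot,'side','d2');look(robot,'wrist','w2')"
```

```text
t 6.95 pos [667.3  76.2  23.4] yaw [180.   -0.  171.1] gap 71.8
shift now axes [ 184.7 -176.5   -0.7] turn [  0.04  -0.   -13.22] shift in final axes [ 220.2 -129.5   -0.6] q [-0.41  0.66  0.28  1.76 -0.25  0.76  1.41]
F [0.16 0.55 0.83]
scene [140. 221.] (array([ 484.3, -305.6]), array([201.6, 161.1]), -6.0, 563, 24.0)
scene [287. 221.] (array([458. , -69.1]), array([103.3,  62.4]), 4.4, 1432, 29.6)
scene [345. 347.] (array([685.5,  60.6]), array([74.1, 61.6]), 81.0, 1312, 29.1)
side [393. 197.] (array([666. ,  72.5]), array([101.5,  98.1]), -6.6, 576, 27.8)
side [336. 258.] (array([457. , -69.1]), array([101.8,  66.2]), 5.3, 1015, 27.9)
side [114. 318.] (array([ -0.9, -74.7]), array([225.2,  83. ]), -0.9, 911, 28.4)
wrist [302. 280.] (array([655.4,  65.9]), array([77.1, 74.6]), -9.0, 22336, 29.1)
wrist [404. 299.] (array([670.3, 113.1]), array([21.3,  9.3]), -42.2, 584, 29.3)
```

Far rest: a steady drag of about 4 N over about 9 cm, so it's probably the rough one. I still have to drag the near one.

>>> carry_out(rows=[[0,0,0,0,0,0],[0,0,0,0,0,0],[0,0,0,0,0,0],[0,0,-10,0,0,0],[0,0,-20,0,0,0],[0,0,-20,0,0,0],[0,0,-10,0,0,-6.6],[0,0,0,0,0,-6.6]], jaw=1)

```text
time_s: 7.9
eef_pos: [668.5, 75.6, 86.1]
tcp_rot: [3.141, 0.003, -3.063]
contact_force: [0.0, -1.1, -0.8]
finger_gap: 1.001
```

>>> carry_out(rows=[[30,-18,0,0,0,0],[40,-24,0,0,0,0],[40,-24,0,0,0,0],[40,-24,0,0,0,0],[40,-24,0,0,0,0],[30,-15,0,0,0,0],[0,0,0,0,0,0],[0,0,0,0,0,0]])

```text
time_s: 8.7
eef_pos: [457.9, -69.8, 84.4]
tcp_rot: [3.141, 0.002, -3.068]
contact_force: [0.7, 0.7, -1.0]
finger_gap: 1.001
```

```bash
python3 -c "
from station import robot
from h import *
togo(robot.read_state(),457.5,-69.2,24,184.4)
look(robot,'scene','s3')"
```

```text
t 8.7 pos [457.9 -69.8  84.4] yaw [ 1.800e+02  1.000e-01 -1.758e+02] gap 94.1
shift now axes [ 0.5  0.6 60.4] turn [ 0.01  0.09 -0.2 ] shift in final axes [ 0.4  0.6 60.4] q [-0.24  0.28  0.29  2.21 -0.13  0.67  1.79]
F [ 0.67  0.71 -1.05]
scene [356.  82.] (array([80.4, 26.5]), array([184.9,  78.5]), -80.9, 575, 29.0)
scene [140. 200.] (array([ 482.5, -312.8]), array([201.1, 146.1]), -6.1, 404, 23.9)
scene [287. 221.] (array([458.1, -69.2]), array([103.3,  62.4]), 4.5, 1441, 29.5)
scene [348. 336.] (array([666.6,  69.6]), array([101.1,  62. ]), -9.0, 2022, 29.2)
```

View pics/s3.png

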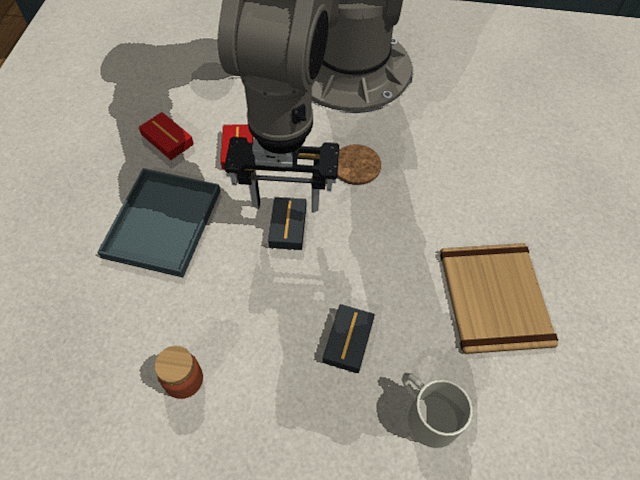

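The far rest at (349,338) moved 88 mm and stayed straight. The gripper is now above the near rest at (287,222).

>>> carry_out(rows=[[0,0,15,0,0,0],[0,0,20,0,0,0],[0,0,15,0,0,0],[0,0,8,0,0,0],[0,0,3,0,0,0],[0,0,0,0,0,0]])

```text
time_s: 9.35
eef_pos: [457.9, -69.4, 22.5]
tcp_rot: [-3.142, -0.0, -3.067]
contact_force: [0.2, 0.1, -0.3]
finger_gap: 1.0
```

>>> carry_out(rows=[[0,0,0,0,0,0],[0,0,0,0,0,0],[0,0,0,0,0,0],[0,0,0,0,0,0],[0,0,0,0,0,0],[0,0,0,0,0,0],[0,0,0,0,0,0]], jaw=0.53)

```text
time_s: 10.05
eef_pos: [457.5, -69.6, 22.5]
tcp_rot: [-3.142, -0.0, -3.067]
contact_force: [1.0, -0.1, 0.7]
finger_gap: 0.767
```

>>> carry_out(rows=[[0,3,0,0,0,0],[0,5,0,0,0,0],[0,5,0,0,0,0],[0,5,0,0,0,0],[0,5,0,0,0,0]])

```text
time_s: 10.55
eef_pos: [455.8, -46.1, 22.5]
tcp_rot: [-3.142, -0.0, -3.067]
contact_force: [-0.2, -1.6, -0.6]
finger_gap: 0.767
```

>>> carry_out(rows=[[0,5,0,0,0,0],[0,5,0,0,0,0]])

```text
time_s: 10.75
eef_pos: [455.0, -36.1, 22.5]
tcp_rot: [-3.142, -0.0, -3.067]
contact_force: [0.5, -1.2, -0.2]
finger_gap: 0.765
```

>>> carry_out(rows=[[0,5,0,0,0,0],[0,5,0,0,0,0]])

```text
time_s: 10.95
eef_pos: [454.3, -26.3, 22.5]
tcp_rot: [-3.142, -0.0, -3.067]
contact_force: [0.1, -0.2, -0.6]
finger_gap: 0.767
```

>>> carry_out(rows=[[0,5,0,0,0,0],[0,5,0,0,0,0]])

```text
time_s: 11.15
eef_pos: [453.6, -16.3, 22.5]
tcp_rot: [-3.142, -0.0, -3.067]
contact_force: [-0.2, -0.3, -0.5]
finger_gap: 0.763
```

>>> carry_out(rows=[[0,5,0,0,0,0],[0,5,0,0,0,0]])

```text
time_s: 11.35
eef_pos: [452.8, -6.3, 22.5]
tcp_rot: [-3.142, -0.0, -3.067]
contact_force: [-0.2, -0.9, -0.6]
finger_gap: 0.763
```

>>> carry_out(rows=[[0,5,0,0,0,0],[0,5,0,0,0,0]])

```text
time_s: 11.55
eef_pos: [452.1, 3.6, 22.5]
tcp_rot: [-3.142, -0.0, -3.067]
contact_force: [0.8, -0.9, 0.1]
finger_gap: 0.764
```

>>> carry_out(rows=[[0,5,0,0,0,0],[0,5,0,0,0,0]])

```text
time_s: 11.75
eef_pos: [451.3, 13.6, 22.5]
tcp_rot: [-3.142, -0.0, -3.067]
contact_force: [0.3, -1.0, 0.0]
finger_gap: 0.767
```

>>> carry_out(rows=[[0,5,0,0,0,0],[0,4,0,0,0,0]])

```text
time_s: 11.95
eef_pos: [450.7, 22.7, 22.5]
tcp_rot: [-3.142, -0.0, -3.067]
contact_force: [0.5, -1.9, -0.3]
finger_gap: 0.764
```

>>> carry_out(rows=[[0,2,0,0,0,0],[0,1,0,0,0,0],[0,0,0,0,0,0],[0,0,0,0,0,0]])

```text
time_s: 12.35
eef_pos: [450.6, 25.1, 22.5]
tcp_rot: [3.142, 0.0, -3.067]
contact_force: [0.2, 0.1, 0.8]
finger_gap: 0.765
```

```bash
python3 -c "
from station import robot
from h import *
togo(robot.read_state(),666.3,69.8,24,171)
look(robot,'scene','s4');look(robot,'side','d4')"
```

```text
t 12.35 pos [450.6  25.1  22.5] yaw [ 180.     0.  -175.7] gap 71.9
shift now axes [-218.5   28.5   -1.5] turn [ 0.    0.   13.25] shift in final axes [-206.1   77.9   -1.5] q [-0.41  0.39  0.25  2.26 -0.19  0.51  1.63]
F [0.22 0.1  0.75]
scene [334. 227.] (array([459.4,  13.6]), array([87.2, 74.3]), 3.8, 1261, 29.5)
scene [348. 337.] (array([666.9,  69.6]), array([101.1,  62.1]), -8.8, 2025, 29.2)
side [395. 196.] (array([665.6,  72. ]), array([101.5,  69.9]), -7.8, 718, 27.9)
side [315. 234.] (array([450.7,  14.2]), array([100.6,  79.3]), 4.3, 619, 27.9)
side [113. 317.] (array([ -2. , -75.9]), array([224. ,  79.9]), 1.3, 886, 28.6)
```

View pics/d4.png

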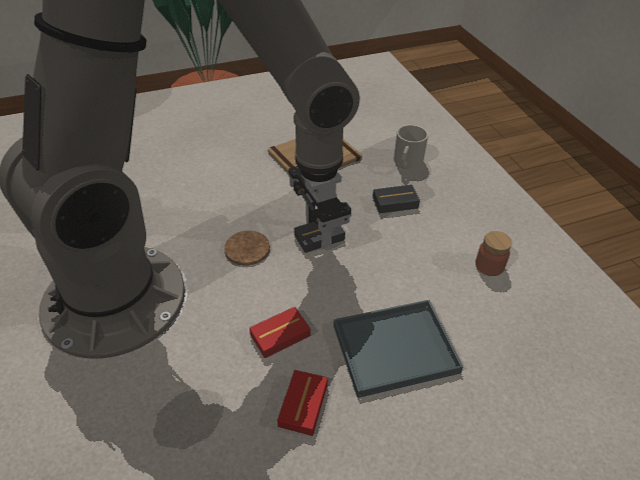

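The near rest (318,233 in the side view) drags with about 1 N against about 4.3 N for the far one, so the far one is rough. I'll go and grip it.

>>> carry_out(rows=[[0,0,0,0,0,0],[0,0,0,0,0,0],[0,0,0,0,0,0],[0,0,-10,0,0,0],[0,0,-20,0,0,0],[0,0,-20,0,0,0],[0,0,-12,0,0,6.6],[0,0,0,0,0,6.6]], jaw=1)

```text
time_s: 13.25
eef_pos: [451.5, 25.3, 86.7]
tcp_rot: [3.14, 0.002, 2.981]
contact_force: [0.6, 0.5, -0.6]
finger_gap: 1.006
```

>>> carry_out(rows=[[-26,10,0,0,0,0],[-40,15,0,0,0,0],[-40,15,0,0,0,0],[-40,15,0,0,0,0],[-40,15,0,0,0,0],[-20,8,0,0,0,0],[0,0,0,0,0,0],[0,0,0,0,0,0]])

```text
time_s: 14.05
eef_pos: [665.8, 70.0, 84.6]
tcp_rot: [-3.141, -0.001, 2.985]
contact_force: [-0.0, 0.7, 0.5]
finger_gap: 1.004
```

```bash
python3 -c "
from station import robot
from h import *
togo(robot.read_state(),666.3,69.8,24,171)
look(robot,'side','d5');look(robot,'scene','s5')"
```

```text
t 14.05 pos [665.8  70.   84.6] yaw [-180.   -0.  171.] gap 94.3
shift now axes [-0.6 -0.  60.6] turn [-0.04 -0.03  0.05] shift in final axes [-0.5 -0.1 60.6] q [-0.43  0.58  0.32  1.74 -0.23  0.86  1.4 ]
F [-0.01  0.68  0.48]
side [394. 197.] (array([665.7,  70.4]), array([101.,  69.]), -9.4, 643, 27.7)
side [318. 231.] (array([450. ,  19.9]), array([101.7,  66.7]), 4.5, 878, 27.9)
side [113. 317.] (array([ -0.7, -75.7]), array([224.8,  79.7]), 0.1, 910, 28.3)
scene [132. 211.] (array([ 481.6, -328.3]), array([202.3, 115.3]), -6.1, 427, 23.9)
scene [348. 339.] (array([670.5,  69. ]), array([94.5, 61.9]), -8.9, 1880, 29.2)
```

>>> carry_out(rows=[[0,0,15,0,0,0],[0,0,20,0,0,0],[0,0,15,0,0,0],[0,0,8,0,0,0],[0,0,3,0,0,0],[0,0,0,0,0,0]])

```text
time_s: 14.75
eef_pos: [666.0, 70.1, 23.2]
tcp_rot: [-3.141, -0.0, 2.985]
contact_force: [0.2, -0.3, -0.0]
finger_gap: 0.997
```

>>> carry_out(rows=[[0,0,0,0,0,0],[0,0,0,0,0,0],[0,0,0,0,0,0],[0,0,0,0,0,0],[0,0,0,0,0,0],[0,0,0,0,0,0],[0,0,0,0,0,0],[0,0,0,0,0,0]], jaw=-1, newtons=30)

```text
time_s: 15.55
eef_pos: [666.3, 70.4, 23.8]
tcp_rot: [3.141, 0.0, 2.986]
contact_force: [-0.6, 1.6, 4.8]
finger_gap: 0.655
```

>>> carry_out(rows=[[0,0,0,0,0,0],[0,0,0,0,0,0],[0,0,-5,0,0,0],[0,0,-15,0,0,0],[0,0,-20,0,0,0],[0,0,-25,0,0,0],[0,0,0,0,0,0],[0,0,0,0,0,0]])

```text
time_s: 16.35
eef_pos: [666.3, 70.2, 89.0]
tcp_rot: [3.141, 0.001, 2.985]
contact_force: [-1.3, 0.2, -5.8]
finger_gap: 0.658
```

```bash
python3 -c "
from station import robot
from h import *
togo(robot.read_state(),547,316,100,192.9)
p,d=robot.read_camera('side');cv2.imwrite('pics/d6.png',p);look(robot,'wrist','w6')"
```

```text
t 16.35 pos [666.3  70.2  89. ] yaw [180.    0.  171.1] gap 61.9
shift now axes [156.  224.3 -11. ] turn [ 1.000e-02  5.000e-02 -2.184e+01] shift in final axes [ 61.4 266.2 -11. ] q [-0.43  0.57  0.32  1.74 -0.23  0.87  1.4 ]
F [-1.28  0.19 -5.76]
```

View pics/d6.png

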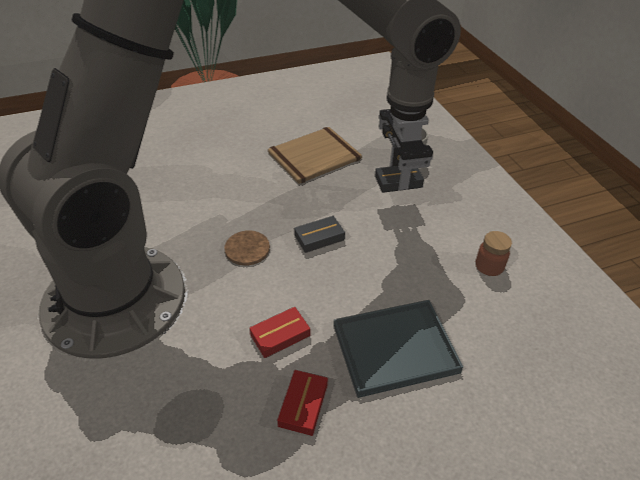

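>>> carry_out(rows=[[0,0,-4,0,0,-7.3],[0,0,-4,0,0,-7.3],[0,0,-4,0,0,-7.3],[5,18,0,0,0,0],[8,35,0,0,0,0],[8,35,0,0,0,0],[8,35,0,0,0,0],[8,35,0,0,0,0]])

```text
time_s: 17.25
eef_pos: [592.9, 217.4, 99.4]
tcp_rot: [-3.141, -0.002, -2.917]
contact_force: [0.6, 0.3, -4.4]
finger_gap: 0.661
```

>>> carry_out(rows=[[8,35,0,0,0,0],[8,35,0,0,0,0],[8,25,0,0,0,0],[0,13,0,0,0,0],[0,0,0,0,0,0],[0,0,0,0,0,0],[0,0,0,0,0,0]])

```text
time_s: 17.95
eef_pos: [547.7, 314.1, 100.2]
tcp_rot: [-3.141, -0.0, -2.918]
contact_force: [0.4, -0.3, -4.1]
finger_gap: 0.659
```

```bash
python3 - <<'E'
from station import robot
from h import *
togo(robot.read_state(),547,315.7,38,192.9)
p,d=robot.read_camera("wrist");k=robot.calibration("wrist");cv2.imwrite("pics/w7.png",p)
p,d=robot.read_camera("side");cv2.imwrite("pics/d7.png",p)
E
```

```text
t 17.95 pos [547.7 314.1 100.2] yaw [-180.    -0.  -167.2] gap 62.0
shift now axes [ 0.3  1.7 62.2] turn [-0.05 -0.02 -0.08] shift in final axes [ 0.3  1.7 62.2] q [-0.77  0.49  0.2   1.82 -0.12  0.84  1.28]
F [ 0.36 -0.25 -4.12]
```

View pics/w7.png

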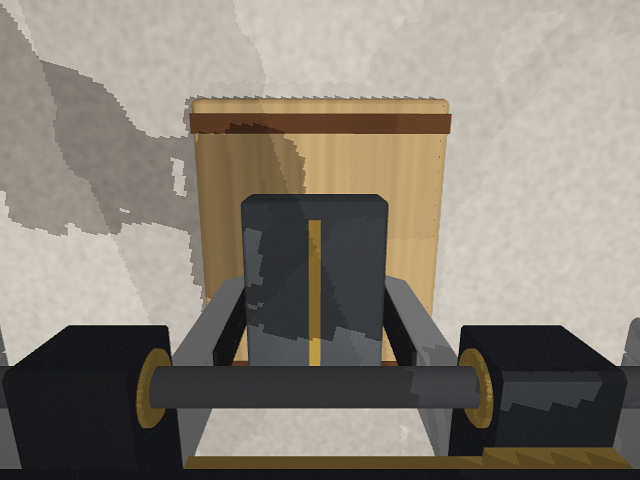

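View pics/d7.png

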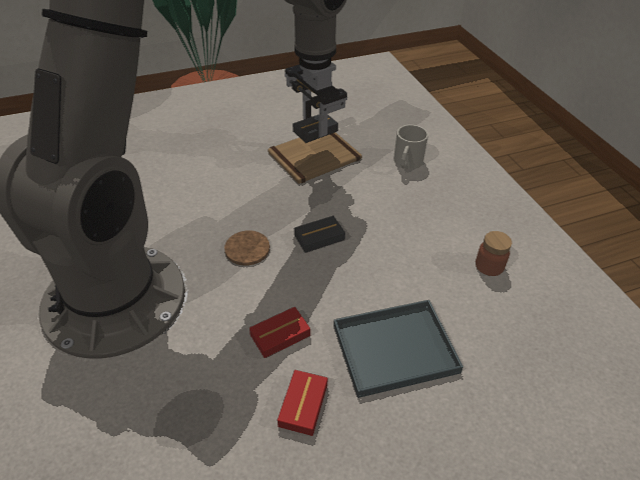

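The slab is centred and aligned over the board. It spans columns 242–388 against the board's 190–450, in the wrist view. I'll lower it, watching the force.

>>> carry_out(rows=[[0,1.5,10,0,0,0],[0,0,20,0,0,0],[0,0,15,0,0,0],[0,0,8,0,0,0],[0,0,4,0,0,0],[0,0,0,0,0,0],[0,0,0,0,0,0]])

```text
time_s: 18.75
eef_pos: [547.1, 317.3, 43.9]
tcp_rot: [3.141, 0.001, -2.916]
contact_force: [0.1, 0.3, -5.2]
finger_gap: 0.659
```

>>> carry_out(rows=[[0,0,2,0,0,0],[0,0,1,0,0,0],[0,0,0,0,0,0],[0,0,0,0,0,0]])

```text
time_s: 19.15
eef_pos: [546.7, 317.2, 40.6]
tcp_rot: [-3.142, 0.0, -2.915]
contact_force: [-0.9, -0.1, -4.2]
finger_gap: 0.662
```

>>> carry_out(rows=[[0,-1,1,0,0,0],[0,0,1,0,0,0],[0,0,0,0,0,0],[0,0,0,0,0,0]])

```text
time_s: 19.55
eef_pos: [546.9, 316.2, 38.4]
tcp_rot: [-3.142, -0.0, -2.916]
contact_force: [0.3, 0.2, -4.1]
finger_gap: 0.657
```

>>> carry_out(rows=[[0,0,0.7,0,0,0],[0,0,0,0,0,0],[0,0,0,0,0,0]])

```text
time_s: 19.85
eef_pos: [547.0, 316.3, 37.8]
tcp_rot: [3.142, 0.0, -2.916]
contact_force: [0.6, 0.3, -4.3]
finger_gap: 0.658
```

>>> carry_out(rows=[[0,0,0.7,0,0,0],[0,0,0,0,0,0],[0,0,0,0,0,0]])

```text
time_s: 20.15
eef_pos: [547.0, 316.3, 37.7]
tcp_rot: [3.141, 0.0, -2.916]
contact_force: [-4.2, -2.5, 8.4]
finger_gap: 0.66
```

>>> carry_out(rows=[[0,0,0.7,0,0,0],[0,0,0,0,0,0],[0,0,0,0,0,0]])

```text
time_s: 20.45
eef_pos: [547.0, 316.3, 37.7]
tcp_rot: [3.141, 0.0, -2.916]
contact_force: [-7.8, -3.8, 19.3]
finger_gap: 0.662
```

It's in contact with the board. I'll ease up slightly, release and rise.

>>> carry_out(rows=[[0,0,-1,0,0,0],[0,0,0,0,0,0]])

```text
time_s: 20.65
eef_pos: [547.0, 316.3, 37.7]
tcp_rot: [3.141, 0.0, -2.915]
contact_force: [-1.6, -0.6, 5.9]
finger_gap: 0.658
```

>>> carry_out(rows=[[0,0,0,0,0,0],[0,0,0,0,0,0],[0,0,0,0,0,0],[0,0,0,0,0,0],[0,0,-5,0,0,0],[0,0,-15,0,0,0],[0,0,-25,0,0,0],[0,0,-30,0,0,0]], jaw=1)

```text
time_s: 21.45
eef_pos: [546.7, 315.9, 113.7]
tcp_rot: [-3.141, -0.001, -2.916]
contact_force: [0.6, 0.3, -0.2]
finger_gap: 1.002
```

>>> carry_out(rows=[[0,0,-35,0,0,0],[20,0,-35,0,0,0],[40,0,-20,0,0,0],[40,0,0,0,0,0],[0,0,0,0,0,0],[0,0,0,0,0,0]])

```text
time_s: 22.05
eef_pos: [449.3, 294.1, 204.0]
tcp_rot: [3.14, 0.002, -2.915]
contact_force: [0.8, 0.7, 0.1]
finger_gap: 1.0
```

```bash
python3 - <<'E'
from station import robot
from h import *
print(robot.read_state()["eef_pos"])
for c in("scene","side"):
    p,d=robot.read_camera(c);k=robot.calibration(c);cv2.imwrite(f"pics/{c}9.png",p)
    full=np.zeros((480,640,3));full[d>0]=unproj(k,d,d>0)
    q=full.reshape(-1,3);q=q[(abs(q[:,0]-547)<130)&(abs(q[:,1]-316)<110)]
    print(c,"slab",rect(q,37,48),"board",rect(q,8,20))
    q=full.reshape(-1,3);q=q[(abs(q[:,0]-452)<90)&(abs(q[:,1]-20)<70)]
    print(c,"near",rect(q,21,36))
E
```

```text
[449.31780284 294.0761662  204.00051523]
scene slab (array([548. , 314.5]), array([101.7,  63. ]), 12.8, 2001, 43.0) board (array([550.3, 316.5]), array([206.5, 162.4]), 12.8, 7274, 15.1)
scene near (array([451.3,  19.2]), array([103.8,  61.9]), 4.4, 1570, 29.5)
side slab (array([546.2, 314.5]), array([103. ,  67.8]), 12.9, 583, 41.9) board (array([546.9, 315. ]), array([203.4, 170.5]), 13.2, 2008, 13.9)
side near (array([450.1,  18.7]), array([100.9,  64.3]), 4.1, 946, 27.9)
```

View pics/scene9.png

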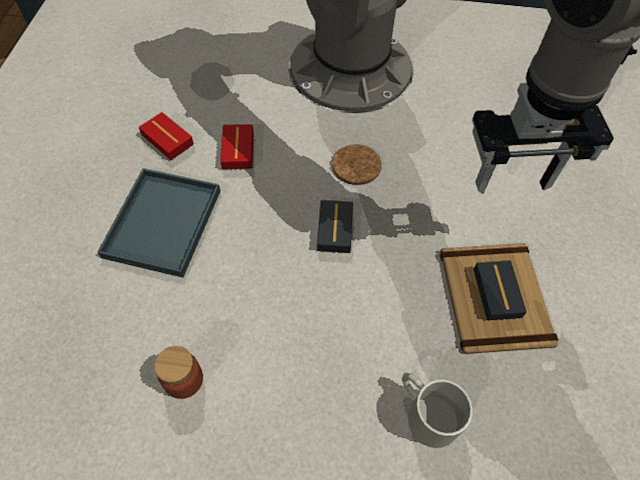

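The rough rest lies flat, centred and aligned on the board at (500,290). The slippery one lies on the counter at (336,226), and the gripper is clear of everything.

```bash
python3 -c "
from station import robot
print(robot.finish_job())"
```

```text
the job is handed in; nothing more can be done
None
```

The rough pot rest is lying flat in the middle of the serving board, and the slippery one is still on the counter. I handed the job in after about 22 s; the limit is 64 s.

- **Telling them apart:** I dragged each rest about 88 mm by its side with the fingers about 72 mm apart, not gripped. The far one pulled steadily at about 3.4–5.6 N, so it is the rough one. The near one read 0.2–1.9 N, averaging about 1 N. Some of those readings are above the 1 N given for the slippery rest, but the force sensor's noise is also about ±1 N and the gap between the two is clear.
- **Placing:** I set the rough rest down on the board with light contact. The force peaked at about 19 N as it touched, and I eased off before letting go.
- **Last checks:** Both cameras put the rest within about 2.5 mm of the board's centre and in line with it (12.8° against about 13°). Its top is at 42–43 mm, so it is lying flat on the board. The slippery rest is flat on the counter at about (451, 19) mm. The red look-alikes were not touched, and the gripper was open and clear of everything. No check failed.

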